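Clear and load the lunch-tray packing station

ROBOT

A 7-joint arm with a two-finger parallel gripper is mounted at the origin on the work surface. World frame = base frame: x ahead of the robot, y to its left, z up, the work surface at z = 0. Lengths are in m, angles in rad, forces in N, time in s.
With the tool pointing down it reaches from about 0.4 to 0.875 m from the base axis. Payload 6.5 kg.
Tool frame: the origin (TCP) lies on the centre line of the jaws, within the pads' length; the fingertips stand 19 mm ahead of it and the grasp point (between the pads) is the TCP; z points along the fingers, y is the line along which they close (so a half turn about z gives the same grasp; the last joint's range is limited). The gripper opens to 85 mm and grips with 20 to 120 N. Pads are 22 mm wide; open, the fingers measure 114 mm over their backs; the gripper's body (76 mm by 85 mm) begins 54 mm behind the grasp point. The pads swing forward as they close: fully open they stand 13 mm farther back than shut.
Start: joints at [-1.169, 0.536, -0.004, 1.538, 0.003, 1.067, -0.071], TCP at [0.293, 0.58, 0.223] pointing down, gripper open.
Joint ranges: [-2.7, 2.7], [-0.37, 2.16], [-1.27, 1.26], [0.24, 2.4], [-1.31, 4.45], [0.19, 1.91], [-2.76, 2.76]. Speed limits (rad/s): [2.39, 2.39, 3.14, 3.14, 3.14, 3.14, 3.14].

INTERFACE

Orientations are given as a unit quaternion [w, x, y, z].
In Python, from rig import r gives the robot as it stands.
- The arm moves only by the tool move_arm, never from a script. Its argument "rows" is a list that holds one entry, the list of rows, each a list of 7 numbers: the shift along the tool's x, y, z in mm, then the turn, a rotation vector about the tool's x, y, z in rad, then the closure, from 0 (fully open) to 1 (shut). In form: [[[tx, ty, tz, ax, ay, az, gripper], ...]]. A call has 1 to 20 rows; each row shifts and turns the commanded pose from where the row before left it, along the tool's axes as they then stand; what a row does not reach is not made up. A row lasts 1/8 s, in which the tool goes at most 62.5 mm and 10.7 degrees, less where a joint would pass 70% of its speed; a pose out of reach is approached as far as the arm can. A call with a gripper value outside its range is refused whole. The fingers move at their own pace and stop on an object; "squeeze" is the grip in N (left out, the last holds). Time passes only in rows, so rows that do not move let the fingers close. It gives the time, the measured TCP pose, the force, the opening and the grip force at its end, in the units of the state.
- r.get_state(): the state, without advancing time (a new reading comes with each control period).
- r.get_image(name): name is "side" or "top"; returns a dict with "frame" (384x512x3 uint8, red, green, blue), "range_z" (384x512 float32, m along the optical axis (not along the pixel's ray), 0 where there is no reading), "fx", "fy", "cx", "cy" (pixels), "cam_to_world" (4x4, takes a point from camera to world coordinates). Camera axes: x right, y up, looking along -z (the intrinsics and any distortion apply to the point x, -y, -z); pixel columns grow to the right and rows downward; lengths in m; the calibration is good to about 2 mm. A picture is of the moment at which its call begins.
- r.sign_off(): hands the job in; it is judged then, once.
The state is a dict: "time_s": time; "qpos": joint angles; "dq": joint speeds; "effort": joint torques, N m; "position": TCP position; "eef_rot": TCP orientation; "wrist_force": force on the tool from outside, world axes, zero at the start; "torque": the same for the moment, N m; "finger_gap": finger opening in m; "gripper_force": force on a finger pad.
Only numpy, scipy, OpenCV 4.12 (cv2) and the standard library are available. Lean on these libraries where they do the work, as an engineer would, in place of code of your own. Each camera call takes 0.05 s, during which the arm holds its last target. There are 200 camera calls.

TASK

Clear all the white foam scraps off the packing station into the blue bin. Then set the empty tray by its rib flat on the station bed, between the guides and up to the back stop so that its edge holds the red-rollered switch lever down, and only then put every condiment tub down inside the tray, leaving the lever pressed. Do not disturb the roll of tape, the stack of spare trays or the bottle.

Things in the scene. Friction and masses are not known exactly. Their poses are not given: they have to be found in the camera images.
- station_bed (a point): Centre of the fixed packing station's grey bed, on its top face 30 mm above the table. x runs from the open front edge (-95 mm) to the blue back stop (inner face +90 mm, 15 mm above the bed), y across, z up. Blue guides 8 mm above the bed, inner faces at y = +-76 mm, x -95 to +85 mm. Grey switch housing behind the stop, to x = +140 mm, 20 mm above the bed.
- lever (a joint): Angle of the hinged tray-present switch lever (rad): 0 = free, up; grows as it is pressed down, stop at 0.30. Steel arm in a slot of the bed, pivot 45 mm nearer the front than the roller. Roller level with the bed: about 0.22; switch trips from 0.16. Light spring, about 0.5 N at the roller: the empty tray's weight holds it down.
- lever_roller (a point): Top of the lever's red roller (16 mm diameter, 16 mm wide), at station x = +78 mm, y = 0 (12 mm in front of the stop), 10 mm above the bed when free. Only a tray whose edge lies past it, nearly against the stop, holds it fully down.
- tray_center (a point): Centre of the loose tray: black octagon, gold floor, 160 (x) by 136 mm (y), corners cut 20 mm, walls 22 mm high, 5 mm thick, floor 4 mm. A black rib 10 mm thick, top 38 mm above the underside, 152 mm long, runs along x through the middle between two compartments 58 mm wide (centred y = +-34 mm). Point 19 mm above the underside, z up. 0.3 kg; grasp it by the rib.
- bin_in (a point): Centre of the inner floor (4 mm above the table) of the fixed open blue scrap bin, outside 180 x 180 mm and 85 mm high, walls 4 mm.
- s1_center (a point): Centre of white foam packing scrap 1: a broken L-shaped chunk 32 (x) x 28 (y) x 30 mm (z) overall, 30 mm high over its -x half and 21 mm over the other, 12 g, lying on the station bed at the start. May be absent.
- s2_center (a point): Centre of white foam packing scrap 2: a broken L-shaped chunk 32 (x) x 28 (y) x 30 mm (z) overall, 30 mm high over its -x half and 21 mm over the other, 12 g, lying on the station bed at the start. May be absent.
- s3_center (a point): Centre of white foam packing scrap 3: a broken L-shaped chunk 32 (x) x 28 (y) x 30 mm (z) overall, 30 mm high over its -x half and 21 mm over the other, 12 g, lying on the station bed at the start. May be absent.
- s4_center (a point): Centre of white foam packing scrap 4: a broken L-shaped chunk 32 (x) x 28 (y) x 30 mm (z) overall, 30 mm high over its -x half and 21 mm over the other, 12 g, lying on the station bed at the start. May be absent.
- t1_center (a point): Centre of condiment tub 1: closed square tub, green with orange lid, 38 x 38 mm and 48 mm high (z), 60 g, standing on the table at the start. May be absent.
- t2_center (a point): Centre of condiment tub 2: closed square tub, green with orange lid, 38 x 38 mm and 48 mm high (z), 60 g, standing on the table at the start. May be absent.
- t3_center (a point): Centre of condiment tub 3: closed square tub, green with orange lid, 38 x 38 mm and 48 mm high (z), 60 g, standing on the table at the start. May be absent.
- t4_center (a point): Centre of condiment tub 4: closed square tub, green with orange lid, 38 x 38 mm and 48 mm high (z), 60 g, standing on the table at the start. May be absent.
- tape: Bystander: clear roll of tape, 90 mm across, 40 mm high, origin under its centre. Leave alone.
- spares: Bystander: stack of spare black and gold trays without ribs, 130 x 130 x 40 mm, origin under its centre. Leave alone.
- sanitizer: Bystander: clear bottle, 60 mm diameter, 150 mm high, origin under its centre. Leave alone.

How it is judged:
On the way, in this order (a step that is already met when the one before it is completed fails the run):
1. every foam scrap is in the bin (x of s1_center in the frame of bin_in between -0.09 and 0.09 m and y of s1_center in the frame of bin_in between -0.09 and 0.09 m and z of each of s1_center, s2_center, s3_center, s4_center in the frame of bin_in below 0.07 m and x of s2_center in the frame of bin_in between -0.09 and 0.09 m and y of s2_center in the frame of bin_in between -0.09 and 0.09 m and x of s3_center in the frame of bin_in between -0.09 and 0.09 m and y of s3_center in the frame of bin_in between -0.09 and 0.09 m and x of s4_center in the frame of bin_in between -0.09 and 0.09 m and y of s4_center in the frame of bin_in between -0.09 and 0.09 m), for 0.2 s.
2. the tray, with no tub in it yet, lies flat on the bed and holds the switch lever down (value of joint lever above 0.16 rad and angle between tray_center's own z axis and vertical below 0.06 rad and horizontal distance between tray_center and station_bed below 0.03 m and z of tray_center in the frame of station_bed below 0.026 m and distance between each of t1_center, t2_center, t3_center, t4_center and tray_center above 0.085 m), for 0.3 s.
At the end, for the whole second after the job is handed in: All scraps inside the bin, under 70 mm above its floor. Tray flat on the bed (tilt < 0.06 rad, centre within 30 mm of the bed centre in plan, < 26 mm above it), lever > 0.16 rad. All tubs down inside the tray: centre within 70 mm along, 58 mm across and < 19 mm above the tray centre (all of step 1 and value of joint lever above 0.16 rad and angle between tray_center's own z axis and vertical below 0.06 rad and horizontal distance between tray_center and station_bed below 0.03 m and z of tray_center in the frame of station_bed below 0.026 m and velocity of joint lever below 0.2 rad/s and x of t1_center in the frame of tray_center between -0.07 and 0.07 m and y of t1_center in the frame of tray_center between -0.058 and 0.058 m and z of t1_center in the frame of tray_center between -0.005 and 0.019 m and x of t2_center in the frame of tray_center between -0.07 and 0.07 m and y of t2_center in the frame of tray_center between -0.058 and 0.058 m and z of t2_center in the frame of tray_center between -0.005 and 0.019 m and x of t3_center in the frame of tray_center between -0.07 and 0.07 m and y of t3_center in the frame of tray_center between -0.058 and 0.058 m and z of t3_center in the frame of tray_center between -0.005 and 0.019 m and x of t4_center in the frame of tray_center between -0.07 and 0.07 m and y of t4_center in the frame of tray_center between -0.058 and 0.058 m and z of t4_center in the frame of tray_center between -0.005 and 0.019 m); the robot touches nothing.
It fails at once if the tape roll is pushed more than 30 mm (distance of tape from where it was at the start of the episode above 0.03 m).
It fails at once if the spare tray stack is pushed more than 30 mm (distance of spares from where it was at the start of the episode above 0.03 m).
It fails at once if the bottle is pushed more than 30 mm (distance of sanitizer from where it was at the start of the episode above 0.03 m).
Of s1, s2, s3, s4 only 3 to 4 are there at a start; the rules pass over those that are not, and their reading is None.
Of t1, t2, t3, t4 only 3 to 4 are there at a start; the rules pass over those that are not, and their reading is None.
At some moment in a run one of s1, s2, s3, s4, t1, t2, t3, t4 may be knocked a few centimetres aside while the robot is not near it.
Once in a run the grip may slacken for a moment while it holds something.
It also fails if it takes over 208 s, if anything falls off the work surface, if the arm or the gripper's body presses on something with over 40 N, if the wrist force passes 120 N, or if a joint passes its speed limit or range.

## Working session

There is one attempt and no reset: what is moved stays moved. The work goes in short steps, Python scripts to look and compute and a tool call to move; the robot and the scene stay as the last step left them, time stands still between calls to the robot, and variables do not carry over. Pictures are saved under pics/ and viewed, at most 14 in all, crops included, and the job is handed in when it is done.

Besides the shell and the picture viewer there is one more tool, called after "Emit:" by a JSON object that holds its "op" and its "data", one argument or row to a line. move_arm: Moves the arm, as the interface text tells. Its arguments: {"type":"object","properties":{"rows":{"type":"array","items":{"type":"array","items":{"type":"array","items":{"type":"number"}}}},"squeeze":{"type":"number"}},"required":["rows"]}

```bash
ls; mkdir -p pics
cat > h.py <<'E'
import numpy as np,cv2
from rig import r
def snap(n,fn=None):
    d=r.get_image(n)
    if fn: cv2.imwrite('pics/'+fn,cv2.cvtColor(d['frame'],cv2.COLOR_RGB2BGR))
    return d
def cloud(d):
    z=d['range_z'];v,u=np.mgrid[:z.shape[0],:z.shape[1]]
    P=np.stack([(u-d['cx'])/d['fx']*z,-(v-d['cy'])/d['fy']*z,-z,np.ones_like(z)],-1)
    W=(P@np.asarray(d['cam_to_world']).T)[...,:3]; W[z==0]=np.nan
    return W
E
python3 - <<'E'
from h import *
print(r.get_state())
for n in('top','side'):
    d=snap(n,n+'0.png'); print({k:(v if k not in('frame','range_z') else v.shape) for k,v in d.items()})
    np.save(n+'0.npy',cloud(d))
E
```

```text
pics
{'time_s': 0.0, 'qpos': array([-1.16919246,  0.53718653, -0.00444922,  1.53887758,  0.00260419,
        1.06727712, -0.07117687]), 'dq': array([ 6.80482390e-04,  1.95231630e-03,  6.35403636e-06,  1.70698943e-03,
       -1.45104276e-03,  7.37694379e-04, -7.30300908e-04]), 'effort': array([ 9.37850054e-04, -5.83409357e+01,  1.04933202e+00, -2.59104306e+01,
        1.24195777e-02,  9.70299065e-03,  2.14217687e-05]), 'position': array([0.29282433, 0.57958235, 0.22219806]), 'eef_rot': array([-1.40120612e-04,  2.31723207e-01,  9.72781371e-01, -8.60052602e-04]), 'wrist_force': array([-0.71493735, -0.49212322, -0.38814523]), 'torque': array([0.0013015 , 0.01999823, 0.0554343 ]), 'gripper_force': 0.0, 'finger_gap': 0.08552912027674249}
{'frame': (384, 512, 3), 'range_z': (384, 512), 'fx': 367.8294562333469, 'fy': 367.8294562333469, 'cx': 253.38892451788126, 'cy': 195.05253084632383, 'cam_to_world': array([[-0.01838191,  0.99891067, -0.04289029,  0.50896961],
       [-0.99982967, -0.01829397,  0.00244198,  0.06516897],
       [ 0.00165468,  0.04292787,  0.9990768 ,  1.25467616],
       [ 0.        ,  0.        ,  0.        ,  1.        ]])}
{'frame': (384, 512, 3), 'range_z': (384, 512), 'fx': 424.1081765118365, 'fy': 424.1081765118365, 'cx': 247.61411395153206, 'cy': 188.0941303853878, 'cam_to_world': array([[ 0.89651092,  0.30143028, -0.32466591,  0.20627798],
       [-0.44248607,  0.57322177, -0.68965417, -0.68272348],
       [-0.02177708,  0.76194264,  0.64727828,  0.76527105],
       [ 0.        ,  0.        ,  0.        ,  1.        ]])}
```

```bash
python3 -c "
import cv2
for n in('top','side'): cv2.imwrite('pics/'+n+'0b.png',cv2.resize(cv2.imread('pics/'+n+'0.png'),(800,600),interpolation=cv2.INTER_CUBIC))"
```

```text
(no output)
```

View pics/top0b.png

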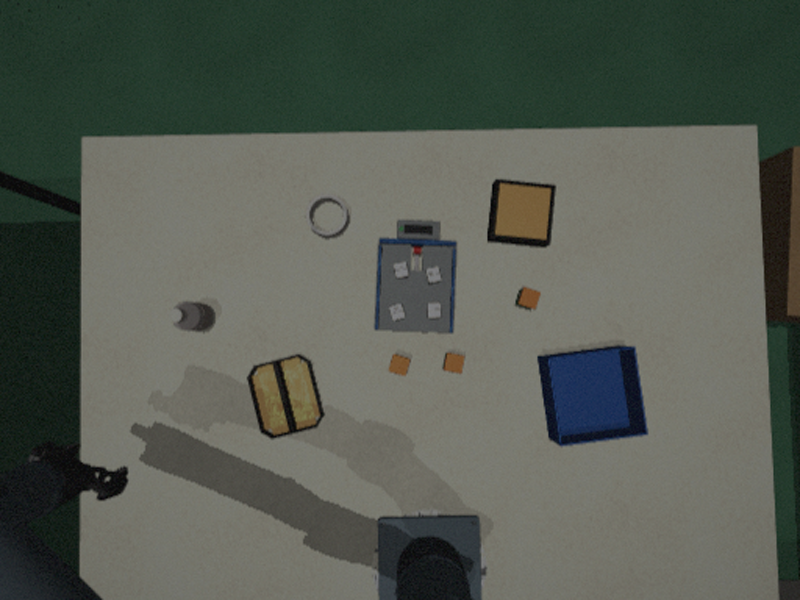

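View pics/side0b.png

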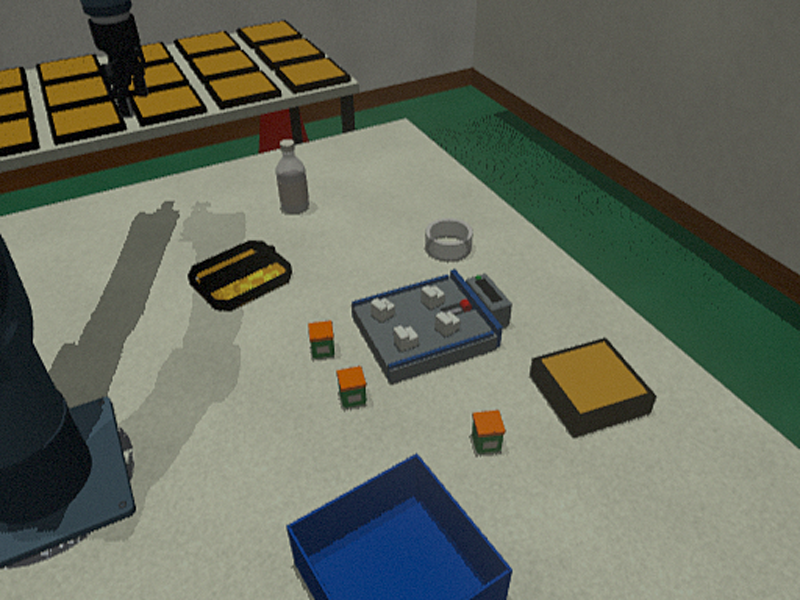

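The top view shows four scraps on the bed at about (401,270), (433,274), (397,312) and (434,310). The tubs are at (399,364), (454,362) and (528,298), the tray at (286,396) and the bin at (593,396). The side view agrees: four scraps and three tubs.

```bash
cat >> h.py <<'E'
def blobs(d,kind,box=None,zr=None,amin=15):
    f=d['frame'];W=cloud(d);hsv=cv2.cvtColor(f,cv2.COLOR_RGB2HSV).astype(int);h,s,v=hsv[...,0],hsv[...,1],hsv[...,2]
    if kind=='orange': m=(h<16)&(s>150)&(v>90)
    elif kind=='white': m=(s<40)&(v>120)
    elif kind=='red': m=((h<6)|(h>172))&(s>140)&(v>60)
    elif kind=='blue': m=(h>100)&(h<130)&(s>140)
    else: m=np.ones(h.shape,bool)
    if zr: m&=(W[...,2]>zr[0])&(W[...,2]<zr[1])
    if box: m&=(W[...,0]>box[0])&(W[...,0]<box[1])&(W[...,1]>box[2])&(W[...,1]<box[3])
    n,l,st,_=cv2.connectedComponentsWithStats(m.astype(np.uint8),connectivity=8)
    out=[]
    for i in range(1,n):
        if st[i,4]<amin: continue
        p=W[l==i]; p=p[np.isfinite(p[:,0])]
        rc=cv2.minAreaRect((p[:,:2]*1000).astype(np.float32))
        out.append((len(p),np.r_[rc[0]].round(),np.r_[rc[1]].round(),round(rc[2]),(np.percentile(p[:,2],[5,50,95])*1000).round()))
    return out
E
python3 - <<'E'
from h import *
for n in('top','side'):
    d=snap(n);print(n)
    W=cloud(d)
    print('table z',np.nanmedian(W[150:330,60:90,2]) if n=='top' else '')
    for k,kw in (('orange',dict(zr=(.03,.07))),('white',dict(box=(.5,.8,-.1,.15),zr=(.04,.09),amin=8)),('red',dict(box=(.4,.9,-.1,.15),amin=3)),('blue',dict(zr=(.03,.12))),('any',dict(box=(.3,.55,.15,.5),zr=(.012,.08))),('any',dict(box=(.5,.8,-.15,.18),zr=(.02,.08)))):
        print(k); [print('  ',*b) for b in blobs(d,k,**kw)]
E
```

```text
top
table z 0.001520587865715517
orange
   110 [ 571. -217.] [34. 36.] 70 [44. 48. 52.]
   75 [437.  60.] [33. 33.] 71 [44. 48. 52.]
   103 [438. -55.] [33. 34.] 77 [45. 48. 51.]
white
   42 [635.  52.] [25. 24.] 11 [50. 56. 62.]
   16 [632. -15.] [ 9. 24.] 8 [47. 52. 54.]
   22 [616. -17.] [23. 10.] 88 [56. 60. 62.]
   46 [548. -16.] [24. 23.] 89 [48. 57. 62.]
   32 [547.  61.] [24. 24.] 10 [50. 58. 63.]
red
   16 [679.  16.] [10. 11.] 90 [35. 38. 42.]
blue
   104 [694.  16.] [156.  10.] 89 [42. 45. 49.]
   16 [630.  99.] [ 0. 50.] 89 [34. 39. 41.]
   761 [ 368. -341.] [178. 181.] 6 [34. 66. 86.]
any
   75 [531. 465.] [ 9. 39.] 59 [16. 50. 77.]
   468 [370. 303.] [160. 136.] 13 [15. 24. 40.]
any
   65 [756. 171.] [17. 67.] 90 [29. 40. 43.]
   71 [ 742. -145.] [10. 90.] 89 [27. 37. 41.]
   3241 [622.  19.] [170. 235.] 86 [27. 32. 56.]
side
table z 
orange
   21 [677.  13.] [14. 13.] 60 [34. 37. 39.]
   155 [435.  56.] [39. 36.] 73 [44. 46. 48.]
   200 [437. -60.] [39. 38.] 79 [44. 46. 48.]
   249 [ 569. -222.] [39. 37.] 69 [44. 47. 49.]
white
   65 [634.  47.] [29. 30.] 8 [48. 56. 60.]
   68 [546.  57.] [32. 26.] 14 [48. 57. 59.]
   72 [623. -21.] [32. 27.] 8 [48. 57. 60.]
   82 [549. -20.] [31. 26.] 1 [47. 57. 60.]
red
   35 [680.  13.] [22. 16.] 14 [28. 35. 39.]
blue
   122 [694.  12.] [163.  10.] 86 [41. 43. 45.]
   31 [622.  95.] [ 5. 74.] 87 [34. 36. 38.]
   29 [547. 100.] [ 5. 69.] 88 [34. 36. 38.]
   86 [601. -62.] [  7. 153.] 86 [34. 36. 38.]
   1728 [ 366. -345.] [180. 181.] 6 [33. 67. 85.]
   179 [ 454. -351.] [  2. 105.] 6 [31. 46. 66.]
any
   255 [527. 466.] [22. 52.] 47 [15. 47. 78.]
   825 [370. 300.] [161. 142.] 14 [13. 20. 37.]
any
   149 [756. 169.] [21. 75.] 89 [21. 33. 39.]
   4272 [621.  14.] [171. 236.] 87 [25. 30. 54.]
   30 [ 719. -147.] [ 7. 45.] 85 [24. 36. 39.]
```

Emit:
{"op": "move_arm", "data": {
  "rows": [
    [[0,0,0,0,0,0.1576,0.35],[0,0,0,0,0,0.1576,0.35],[0,0,0,0,0,0.1576,0.35],[0,0,0,0,0,0.1576,0.35],[0,0,0,0,0,0.1576,0.35],[0,0,0,0,0,0.1576,0.35],[0,0,0,0,0,0.1576,0.35],[-52,25,10,0,0,0,0.35],[-52,25,10,0,0,0,0.35],[-52,25,10,0,0,0,0.35],[-52,25,10,0,0,0,0.35],[-52,25,10,0,0,0,0.35],[-52,25,10,0,0,0,0.35],[-52,25,10,0,0,0,0.35],[-52,25,10,0,0,0,0.35],[-52,25,10,0,0,0,0.35],[-52,25,10,0,0,0,0.35],[0,0,0,0,0,0,0.35]]
  ],
  "squeeze": 30
}}

```text
time_s: 2.45
position: [0.5441, 0.0539, 0.1227]
eef_rot: [0.001, 0.71, 0.704, -0.001]
wrist_force: [-0.1, 0.5, -0.2]
finger_gap: 0.0555
gripper_force: 0.0
```

Run:
```python
import numpy as np,cv2
from h import *
# station yaw from initial clouds
for n in('top','side'):
    W=np.load(n+'0.npy');f=cv2.imread(f'pics/{n}0.png');h=cv2.cvtColor(f,cv2.COLOR_BGR2HSV).astype(int)
    m=(h[...,0]>100)&(h[...,0]<130)&(h[...,1]>110)
    for nm,b,ax in(('stop',(.67,.72,-.055,.09),0),('gL',(.51,.68,.08,.11),1),('gR',(.51,.68,-.08,-.045),1)):
        k=m&(W[...,0]>b[0])&(W[...,0]<b[1])&(W[...,1]>b[2])&(W[...,1]<b[3])&(W[...,2]>.032)
        p=W[k]
        if len(p)>8:
            c=np.polyfit(p[:,1-ax],p[:,ax],1);print(n,nm,len(p),p.mean(0).round(4),p.min(0).round(3),p.max(0).round(3),'slope',c[0].round(4))
    k=(h[...,1]<60)&(W[...,0]>.4)&(abs(W[...,2]-.03)<.006)&(W[...,0]<.8)&(abs(W[...,1]-.02)<.12)
    rc=cv2.minAreaRect((W[k][:,:2]*1000).astype(np.float32));print(n,'bed',rc)
s=r.get_state();print(s['position'],s['eef_rot'],s['finger_gap'])
```

```text
top stop 130 [0.6943 0.0177 0.0453] [ 0.688 -0.055  0.039] [0.701 0.087 0.05 ] slope 0.0616
top gL 67 [0.599  0.1002 0.0381] [0.516 0.095 0.034] [0.678 0.107 0.043] slope -0.0615
top gR 72 [ 0.5885 -0.0569  0.0381] [ 0.513 -0.062  0.033] [ 0.675 -0.051  0.046] slope -0.0597
top bed ((597.0150756835938, 20.807464599609375), (170.06716918945312, 185.8624725341797), 86.4586410522461)
side stop 140 [0.6941 0.0144 0.0431] [ 0.674 -0.054  0.034] [0.703 0.089 0.048] slope 0.0367
side gL 82 [0.5953 0.0965 0.0358] [0.512 0.089 0.033] [0.678 0.105 0.038] slope -0.06
side gR 120 [ 0.5922 -0.0612  0.0362] [ 0.511 -0.07   0.033] [ 0.677 -0.053  0.04 ] slope -0.0638
side bed ((576.4295654296875, 13.995948791503906), (312.0277404785156, 181.45606994628906), 1.4228951930999756)
[0.54412672 0.0539153  0.12266878] [ 0.00122191  0.71027553  0.703922   -0.00099574] 0.05552289982504414
```

Emit:
{"op": "move_arm", "data": {
  "rows": [
    [[2,1,17,0,0,0,0.35],[2,1,17,0,0,0,0.35],[1,0,17,0,0,0,0.35],[0,0,17,0,0,0,0.35],[0,0,0,0,0,0,0.35],[0,0,0,0,0,0,1],[0,0,0,0,0,0,1],[0,0,0,0,0,0,1],[0,0,0,0,0,0,1],[0,0,-30,0,0,0,1],[0,0,-35,0,0,0,1],[0,0,-35,0,0,0,1]]
  ],
  "squeeze": 30
}}

```text
time_s: 3.95
position: [0.5449, 0.0651, 0.1562]
eef_rot: [-0.0, 0.707, 0.707, -0.0]
wrist_force: [0.5, 0.2, 0.3]
finger_gap: -0.0003
gripper_force: 0.0
```

Run:
```python
from h import *
s=r.get_state();print(s['position'],s['wrist_force'])
for n in('top','side'):
    d=snap(n,n+'1.png')
    [print('  ',*b) for b in blobs(d,'white',box=(.5,.8,-.1,.15),zr=(.04,.09),amin=8)]
im=cv2.imread('pics/side1.png')[150:270,200:360];cv2.imwrite('pics/c1.png',cv2.resize(im,None,fx=5,fy=5,interpolation=cv2.INTER_CUBIC))
```

```text
[0.54487094 0.06505395 0.15621897] [0.5137544  0.24264381 0.26140966]
   23 [644.  54.] [23. 10.] 90 [48. 52. 54.]
   41 [624. -18.] [27. 20.] 6 [50. 57. 64.]
   36 [549. -18.] [25. 17.] 6 [50. 56. 63.]
   65 [635.  47.] [32. 27.] 6 [47. 56. 60.]
   72 [623. -20.] [30. 29.] 14 [47. 56. 60.]
   82 [549. -19.] [31. 28.] 4 [47. 56. 60.]
```

View pics/c1.png

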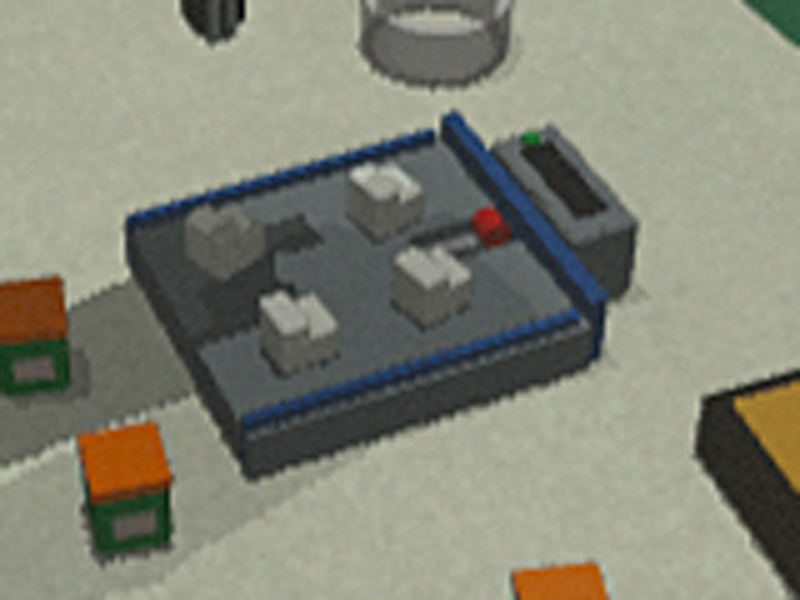

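The crop shows the first scrap still on the bed at about crop (225,240), in the gripper's shadow and slightly moved. The grasp was probably too high on its low side, so I'll locate it and go deeper.

Run:
```python
from h import *
for n in('side','top'):
    d=snap(n)
    [print(n,*b) for b in blobs(d,'any',box=(.5,.67,-.05,.09),zr=(.036,.075),amin=8)]
```

```text
side 151 [633.  48.] [34. 32.] 11 [37. 49. 59.]
side 158 [545.  57.] [32. 30.] 12 [38. 50. 58.]
side 164 [622. -22.] [34. 31.] 8 [37. 50. 59.]
side 175 [548. -21.] [33. 28.] 2 [38. 49. 59.]
top 41 [643.  50.] [30. 15.] 87 [46. 51. 56.]
top 80 [623. -18.] [32. 26.] 11 [48. 55. 63.]
top 60 [548. -19.] [17. 30.] 87 [48. 56. 63.]
```

Emit:
{"op": "move_arm", "data": {
  "rows": [
    [[-6,1,0,0,0,0,0.35],[0,0,27,0,0,0,0.35],[0,0,27,0,0,0,0.35],[0,0,27,0,0,0,0.35],[0,0,27,0,0,0,0.35],[0,0,0,0,0,0,0.35],[0,0,0,0,0,0,0.35],[0,0,0,0,0,0,0.85],[0,0,0,0,0,0,0.85],[0,0,0,0,0,0,0.85],[0,0,0,0,0,0,0.85],[0,0,0,0,0,0,0.85]]
  ],
  "squeeze": 30
}}

```text
time_s: 5.65
position: [0.5465, 0.0593, 0.0479]
eef_rot: [0.0, 0.707, 0.707, 0.0]
wrist_force: [-1.7, -0.6, 6.4]
finger_gap: 0.015
gripper_force: 29.5
```

Run:
```python
from h import *
d=snap('side','side2.png')
im=cv2.imread('pics/side2.png')[90:230,200:340];cv2.imwrite('pics/c2.png',cv2.resize(im,None,fx=4,fy=4,interpolation=cv2.INTER_CUBIC))
```

```text
(no output)
```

View pics/c2.png

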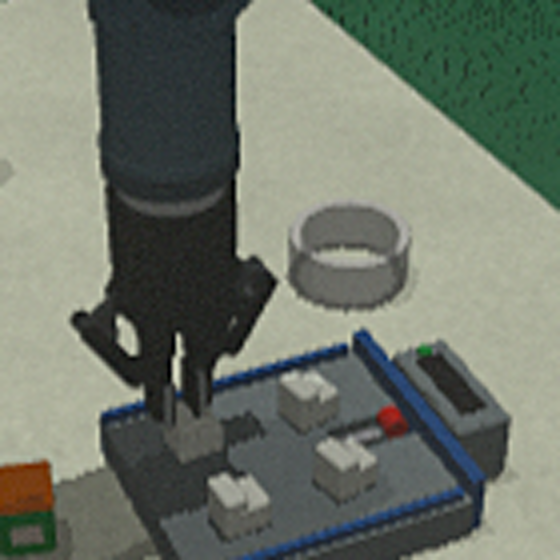

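The picture shows the fingers nearly closed on the upper rear part of the scrap. I'll check where the TCP projects against the scrap.

Run:
```python
from h import *
d=snap('side')
C=np.linalg.inv(d['cam_to_world'])
for p in([.5465,.0593,.029],[.5465,.0593,.048],[.5465,.0593,.06],[.437,-.058,.048]):
    q=C@np.r_[p,1];u=d['fx']*q[0]/-q[2]+d['cx'];v=-d['fy']*q[1]/-q[2]+d['cy'];print(p,u.round(1),v.round(1),'crop',((u-200)*4).round(),((v-90)*4).round())
[print(*b) for b in blobs(d,'any',box=(.52,.58,.02,.1),zr=(.036,.1),amin=8)]
W=cloud(d);np.set_printoptions(linewidth=250)
print((W[190:208,236:260:2]*1000).round()[...,1]);print((W[190:208,236:260:2]*1000).round()[...,2]);print((W[190:208,236:260:2]*1000).round()[...,0])
```

```text
[0.5465, 0.0593, 0.029] 244.8 200.9 crop 179.0 443.0
[0.5465, 0.0593, 0.048] 244.6 195.4 crop 178.0 421.0
[0.5465, 0.0593, 0.06] 244.5 191.8 crop 178.0 407.0
[0.437, -0.058, 0.048] 224.0 240.1 crop 96.0 600.0
310 [546.  69.] [59. 48.] 85 [38. 65. 96.]
[[61. 53. 54. 48. 96. 64. 51. 47. 55. 88. 85. nan]
 [63. 52. 53. 49. 66. 63. 50. 46. 52. 85. 83. 81.]
 [63. 52. 52. 47. 62. 58. 55. 46. 83. 79. 79. 75.]
 [98. 54. 50. 48. 58. 58. 51. 47. 59. 76. 73. 73.]
 [97. 51. 53. 47. nan 51. 48. 47. 54. 72. 72. 69.]
 [92. 89. 55. 47. 50. 48. 45. 52. 50. 48. 66. 65.]
 [87. 85. 56. 48. 50. 45. 43. 49. 46. 45. 66. 61.]
 [83. 80. 82. 58. 46. 43. 43. 46. 43. 43. 61. 60.]
 [80. 76. 78. 55. 45. 43. 40. 41. 43. 41. 55. 53.]
 [78. 75. 72. 57. 45. 41. 42. 43. 40. 42. 52. 52.]
 [75. 71. 70. 56. 46. 44. 40. 41. 40. 43. 51. 51.]
 [70. 67. 68. 60. 43. 41. 43. 42. nan 42. 46. 44.]
 [71. 64. 63. 57. 45. 41. 40. 43. 42. 42. 42. 39.]
 [65. 63. 58. 56. 44. 42. 42. 41. 42. 40. 37. 36.]
 [59. 57. 54. 55. 47. 42. 42. 43. 41. 37. 39. 33.]
 [56. 53. 52. 49. 50. 42. 41. 38. 38. 36. 32. 32.]
 [52. 51. 49. 46. 43. 41. 39. 36
[... 1424 characters left out ...]
 586.]
 [533. 537. 543. 539. 538. 543. 548. 555. 559. 565. 580. 585.]
 [531. 535. 541. 537. 538. 543. 547. 553. 559. 564. 577. 582.]
 [530. 534. 539. 538. 538. 542. 548. 554. 558. 565. 575. 581.]
 [529. 533. 538. 537. 538. 543. 547. 553. 558. 565. 575. 581.]
 [526. 531. 537. 539. 537. 541. 548. 553.  nan 564. 572. 577.]
 [526. 529. 534. 537. 537. 541. 547. 554. 559. 565. 570. 575.]
 [524. 529. 532. 537. 537. 542. 547. 553. 559. 564. 568. 573.]
 [521. 526. 530. 536. 538. 542. 547. 553. 558. 562. 569. 571.]
 [520. 524. 529. 533. 539. 542. 547. 551. 557. 561. 565. 571.]
 [518. 523. 528. 532. 536. 541. 546. 550. 555. 559. 563. 568.]
 [517. 521. 527. 530. 535. 539. 544. 547. 553. 558. 562. 566.]]
```

Emit:
{"op": "move_arm", "data": {
  "rows": [
    [[0,0,-25,0,0,0,0.95],[0,0,-40,0,0,0,0.95],[0,0,-40,0,0,0,0.95],[0,0,0,0,0,0,0.95]]
  ],
  "squeeze": 30
}}

```text
time_s: 6.25
position: [0.5484, 0.0594, 0.1552]
eef_rot: [0.002, 0.707, 0.707, 0.003]
wrist_force: [0.1, -0.4, -1.3]
finger_gap: 0.0148
gripper_force: 29.5
```

Run:
```python
from h import *
s=r.get_state();print(s['position'],s['finger_gap'],s['gripper_force'],s['wrist_force'])
d=snap('side','side3.png')
print('held/bed:');[print(*b) for b in blobs(d,'any',box=(.52,.58,.03,.09),zr=(.04,.25),amin=8)]
W=cloud(d);k=(abs(W[...,0]-.546)<.05)&(abs(W[...,1]-.06)<.05)&(W[...,2]>.04)
v,u=np.where(k);print(u.min(),u.max(),v.min(),v.max())
im=cv2.imread('pics/side3.png')[90:230,200:340];cv2.imwrite('pics/c3.png',cv2.resize(im,None,fx=4,fy=4,interpolation=cv2.INTER_CUBIC))
```

```text
[0.54835319 0.05936206 0.15520058] 0.014835758824992494 29.458712339401245 [ 0.10436367 -0.36087475 -1.33825199]
held/bed:
702 [550.  54.] [35. 60.] 81 [144. 198. 245.]
208 270 0 172
```

View pics/c3.png

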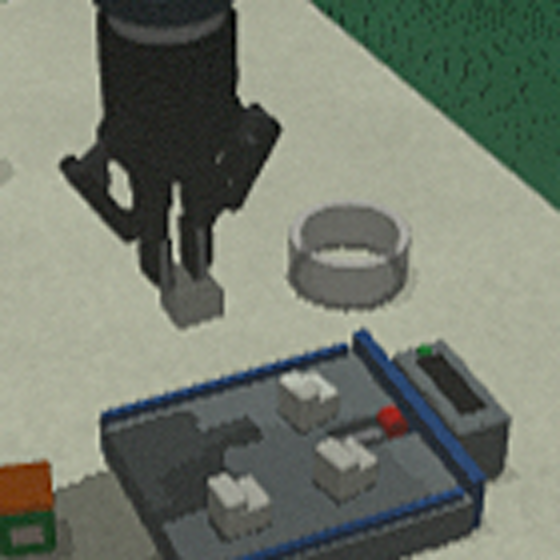

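Emit:
{"op": "move_arm", "data": {
  "rows": [
    [[-45,-20,0,0,0,0,0.95],[-45,-20,0,0,0,0,0.95],[-45,-20,0,0,0,0,0.95],[-45,-20,0,0,0,0,0.95],[-45,-20,0,0,0,0,0.95],[-45,-20,0,0,0,0,0.95],[-45,-20,0,0,0,0,0.95],[-45,-20,0,0,0,0,0.95],[-42,-20,0,0,0,0,0.95],[0,0,30,0,0,0,0.95],[0,0,35,0,0,0,0.95],[0,0,0,0,0,0,0.95],[0,0,0,0,0,0,0.35],[0,0,0,0,0,0,0.35],[0,0,0,0,0,0,0.35],[0,0,-30,0,0,0,0.35],[0,0,-35,0,0,0,0.35],[0,0,0,0,0,0,0.35]]
  ]
}}

```text
time_s: 8.55
position: [0.3676, -0.3442, 0.1548]
eef_rot: [0.003, 0.707, 0.707, 0.001]
wrist_force: [-0.2, -0.1, -0.6]
finger_gap: 0.0559
gripper_force: 0.0
```

Run:
```python
from h import *
s=r.get_state();p=s['position'];print(p,s['finger_gap'])
for n in('side','top'):
    d=snap(n,n+'4.png');W=cloud(d)
    k=(abs(W[...,0]-p[0])<.07)&(abs(W[...,1]-p[1])<.03)&(W[...,2]>.1)&(W[...,2]<.3)
    q=W[k]*1000;print(n,len(q),np.percentile(q[:,2],[0,1,2,5,10]).round() if len(q) else '')
    lo=q[q[:,2]<np.percentile(q[:,2],12)];print(lo.min(0).round(),lo.max(0).round())
    [print(*b) for b in blobs(d,'any',box=(.30,.44,-.41,-.27),zr=(.015,.08),amin=8)]
im=cv2.imread('pics/side4.png')[130:384,150:350];cv2.imwrite('pics/c4.png',cv2.resize(im,None,fx=2.3,fy=2.3,interpolation=cv2.INTER_CUBIC))
```

```text
[ 0.36762855 -0.34421657  0.15482871] 0.05585184438470209
side 2366 [164. 172. 176. 183. 197.]
[ 325. -357.  164.] [ 408. -334.  203.]
305 [ 374. -348.] [29. 32.] 89 [18. 26. 34.]
top 479 [168. 173. 176. 186. 210.]
[ 307. -345.  168.] [ 408. -329.  213.]
98 [ 375. -343.] [32. 30.] 2 [19. 27. 36.]
```

View pics/c4.png

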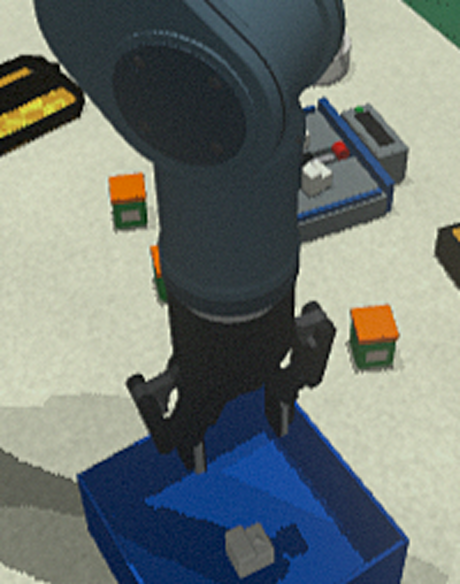

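The scrap is in the bin. The fingertips sit about 10 mm above the reported TCP at a 55 mm gap, not 19 mm below it, so grasps need to go about 20 mm lower.

Emit:
{"op": "move_arm", "data": {
  "rows": [
    [[41,23,0,0,0,0,0.35],[41,23,0,0,0,0,0.35],[41,23,0,0,0,0,0.35],[41,23,0,0,0,0,0.35],[41,23,0,0,0,0,0.35],[41,23,0,0,0,0,0.35],[41,23,0,0,0,0,0.35],[38,20,10,0,0,0,0.35],[0,0,40,0,0,0,0.35],[0,0,40,0,0,0,0.35],[0,0,20,0,0,0,0.35],[0,0,13,0,0,0,0.35],[0,0,0,0,0,0,0.35],[0,0,0,0,0,0,1],[0,0,0,0,0,0,1],[0,0,0,0,0,0,1],[0,0,0,0,0,0,1],[0,0,-43,0,0,0,1],[0,0,-40,0,0,0,1],[0,0,-40,0,0,0,1]]
  ]
}}

```text
time_s: 11.15
position: [0.5469, -0.0178, 0.1535]
eef_rot: [0.0, 0.707, 0.707, 0.0]
wrist_force: [1.1, -0.0, -0.8]
finger_gap: 0.0312
gripper_force: 30.0
```

Emit:
{"op": "move_arm", "data": {
  "rows": [
    [[-39,-22,0,0,0,0,1],[-39,-22,0,0,0,0,1],[-39,-22,0,0,0,0,1],[-39,-22,0,0,0,0,1],[-39,-22,0,0,0,0,1],[-39,-22,0,0,0,0,1],[-39,-22,0,0,0,0,1],[-39,-22,0,0,0,0,1],[-39,-22,20,0,0,0,1],[0,0,50,0,0,0,1],[0,0,0,0,0,0,1],[0,0,0,0,0,0,0.35],[0,0,0,0,0,0,0.35],[0,0,0,0,0,0,0.35],[0,0,-30,0,0,0,0.35],[0,0,-40,0,0,0,0.35],[0,0,0,0,0,0,0.35]]
  ]
}}

```text
time_s: 13.28
position: [0.3508, -0.3704, 0.1552]
eef_rot: [0.003, 0.707, 0.707, 0.001]
wrist_force: [-0.5, 0.0, -0.8]
finger_gap: 0.0556
gripper_force: 0.0
```

Run:
```python
from h import *
s=r.get_state();p=s['position'];print(p,s['finger_gap'])
for n in('side','top'):
    d=snap(n)
    [print('bin',*b) for b in blobs(d,'any',box=(.29,.45,-.42,-.27),zr=(.015,.075),amin=8)]
    [print(*b) for b in blobs(d,'white',box=(.5,.67,-.055,.09),zr=(.04,.075),amin=8)]
```

```text
[ 0.35077277 -0.3704332   0.15522384] 0.05558749912571427
bin 139 [ 448. -304.] [ 2. 33.] 5 [18. 43. 70.]
bin 310 [ 375. -348.] [28. 33.] 90 [18. 25. 34.]
9 [643.  37.] [13.  4.] 2 [48. 49. 51.]
67 [623. -21.] [32. 27.] 19 [47. 56. 60.]
bin 8 [ 445. -420.] [11.  1.] 7 [21. 32. 46.]
bin 97 [ 374. -343.] [28. 33.] 90 [18. 27. 36.]
bin 77 [ 313. -372.] [31. 27.] 76 [18. 35. 38.]
44 [636.  52.] [26. 24.] 10 [50. 58. 64.]
41 [624. -16.] [26. 23.] 10 [49. 59. 63.]
```

Emit:
{"op": "move_arm", "data": {
  "rows": [
    [[44,34,0,0,0,0,0.35],[44,34,0,0,0,0,0.35],[44,34,0,0,0,0,0.35],[44,34,0,0,0,0,0.35],[44,34,0,0,0,0,0.35],[44,34,0,0,0,0,0.35],[44,34,0,0,0,0,0.35],[43,35,10,0,0,0,0.35],[0,0,40,0,0,0,0.35],[0,0,40,0,0,0,0.35],[0,0,20,0,0,0,0.35],[0,0,13,0,0,0,0.35],[0,0,0,0,0,0,0.35],[0,0,0,0,0,0,1],[0,0,0,0,0,0,1],[0,0,0,0,0,0,1],[0,0,0,0,0,0,1],[0,0,-43,0,0,0,1],[0,0,-40,0,0,0,1],[0,0,-40,0,0,0,1]]
  ]
}}

```text
time_s: 15.88
position: [0.6221, -0.0178, 0.154]
eef_rot: [0.0, 0.707, 0.707, 0.0]
wrist_force: [1.1, 0.7, -1.2]
finger_gap: 0.0339
gripper_force: 28.6
```

Emit:
{"op": "move_arm", "data": {
  "rows": [
    [[-36,-29,0,0,0,0,1],[-36,-29,0,0,0,0,1],[-36,-29,0,0,0,0,1],[-36,-29,0,0,0,0,1],[-36,-29,0,0,0,0,1],[-36,-29,0,0,0,0,1],[-36,-29,0,0,0,0,1],[-36,-29,20,0,0,0,1],[0,0,50,0,0,0,1],[0,0,0,0,0,0,1],[0,0,0,0,0,0,0.35],[0,0,0,0,0,0,0.35],[0,0,0,0,0,0,0.35],[0,0,-30,0,0,0,0.35],[0,0,-40,0,0,0,0.35],[0,0,0,0,0,0,0.35]]
  ]
}}

```text
time_s: 17.88
position: [0.392, -0.3071, 0.1551]
eef_rot: [0.003, 0.707, 0.707, 0.001]
wrist_force: [0.1, -0.1, -0.4]
finger_gap: 0.0555
gripper_force: 0.0
```

Run:
```python
from h import *
s=r.get_state();p=s['position'];print(p,s['finger_gap'])
for n in('side','top'):
    d=snap(n)
    [print('bin',*b) for b in blobs(d,'any',box=(.29,.44,-.42,-.27),zr=(.015,.075),amin=8)]
    [print(*b) for b in blobs(d,'white',box=(.5,.67,-.055,.09),zr=(.04,.075),amin=8)]
    [print(*b) for b in blobs(d,'orange',zr=(.04,.06))]
```

```text
[ 0.39199993 -0.30709301  0.15509495] 0.05546580695987958
bin 276 [ 393. -311.] [32. 28.] 15 [18. 26. 34.]
bin 310 [ 375. -348.] [34. 28.] 0 [18. 26. 34.]
161 [435.  54.] [40. 37.] 73 [43. 46. 48.]
140 [431. -59.] [42. 26.] 70 [43. 46. 48.]
258 [ 570. -222.] [38. 38.] 70 [44. 46. 48.]
bin 92 [ 393. -306.] [32. 28.] 16 [19. 27. 37.]
bin 97 [ 375. -343.] [27. 33.] 86 [19. 27. 35.]
47 [635.  52.] [26. 24.] 10 [47. 55. 63.]
112 [ 572. -217.] [35. 36.] 72 [44. 47. 51.]
84 [436.  59.] [33. 34.] 71 [45. 48. 52.]
98 [438. -55.] [34. 33.] 77 [44. 48. 51.]
```

Emit:
{"op": "move_arm", "data": {
  "rows": [
    [[45,30,0,0,0,0,0.35],[45,30,0,0,0,0,0.35],[45,30,0,0,0,0,0.35],[45,30,0,0,0,0,0.35],[45,30,0,0,0,0,0.35],[45,30,0,0,0,0,0.35],[45,30,0,0,0,0,0.35],[42,33,10,0,0,0,0.35],[0,0,40,0,0,0,0.35],[0,0,40,0,0,0,0.35],[0,0,20,0,0,0,0.35],[0,0,13,0,0,0,0.35],[0,0,0,0,0,0,0.35],[0,0,0,0,0,0,1],[0,0,0,0,0,0,1],[0,0,0,0,0,0,1],[0,0,0,0,0,0,1],[0,0,-43,0,0,0,1],[0,0,-40,0,0,0,1],[0,0,-40,0,0,0,1]]
  ]
}}

```text
time_s: 20.48
position: [0.6331, 0.0512, 0.154]
eef_rot: [0.0, 0.707, 0.707, 0.0]
wrist_force: [0.3, -0.0, 0.3]
finger_gap: 0.0335
gripper_force: 28.8
```

Emit:
{"op": "move_arm", "data": {
  "rows": [
    [[-40,-34,0,0,0,0,1],[-40,-34,0,0,0,0,1],[-40,-34,0,0,0,0,1],[-40,-34,0,0,0,0,1],[-40,-34,0,0,0,0,1],[-40,-34,0,0,0,0,1],[-40,-34,0,0,0,0,1],[-40,-34,0,0,0,0,1],[-38,-30,20,0,0,0,1],[0,0,50,0,0,0,1],[0,0,0,0,0,0,1],[0,0,0,0,0,0,0.35],[0,0,0,0,0,0,0.35],[0,0,0,0,0,0,0.35],[0,0,-30,0,0,0,0.35],[0,0,-40,0,0,0,0.35],[0,0,-40,0,0,0,0.35],[0,0,0,0,0,0,0.35]]
  ]
}}

```text
time_s: 22.72
position: [0.3329, -0.3081, 0.1951]
eef_rot: [0.003, 0.707, 0.707, 0.001]
wrist_force: [1.5, -0.1, -0.7]
finger_gap: 0.0552
gripper_force: 0.0
```

Run:
```python
from h import *
s=r.get_state();p=s['position'];print(p,s['finger_gap'])
for n in('side','top'):
    d=snap(n,n+'5.png')
    [print('bin',*b) for b in blobs(d,'any',box=(.29,.44,-.42,-.27),zr=(.015,.075),amin=8)]
    [print('bed',*b) for b in blobs(d,'any',box=(.5,.67,-.055,.085),zr=(.037,.075),amin=8)]
    # rib: highest part of the tray
    [print('rib',*b) for b in blobs(d,'any',box=(.27,.47,.2,.4),zr=(.03,.06),amin=8)]
    [print('tray',*b) for b in blobs(d,'any',box=(.27,.47,.2,.4),zr=(.012,.06),amin=8)]
```

```text
[ 0.33290095 -0.30805632  0.19508347] 0.05521801029434102
bin 279 [ 393. -311.] [32. 28.] 16 [18. 26. 34.]
bin 299 [ 334. -312.] [32. 28.] 15 [17. 26. 34.]
bin 311 [ 376. -348.] [28. 34.] 89 [18. 26. 34.]
rib 171 [358. 296.] [126.  17.] 14 [31. 35. 38.]
tray 746 [361. 298.] [143. 142.] 14 [13. 20. 36.]
bin 92 [ 393. -306.] [33. 27.] 14 [20. 28. 35.]
bin 97 [ 375. -344.] [28. 33.] 89 [18. 27. 35.]
bin 96 [ 334. -308.] [31. 29.] 17 [19. 28. 36.]
bin 62 [ 313. -371.] [27. 28.] 76 [16. 33. 38.]
bed 14 [521. -53.] [ 4. 30.] 88 [38. 39. 42.]
rib 164 [370. 304.] [151.  11.] 14 [33. 39. 42.]
tray 520 [370. 304.] [160. 138.] 14 [15. 24. 41.]
```

All four scraps are in the bin and the bed is clear. Next is the tray, with its centre at about (370,302) mm and yaw about 14°.

Emit:
{"op": "move_arm", "data": {
  "rows": [
    [[51,25,0,0,0,0,0.5],[51,25,0,0,0,0,0.5],[51,25,0,0,0,0,0.5],[51,25,0,0,0,0,0.5],[51,25,0,0,0,0,0.5],[51,25,0,0,0,0,0.5],[51,-19,0,0,0,0,0.5],[51,-19,0,0,0,0,0.5],[51,-19,0,0,0,0,0.5],[51,-19,0,0,0,0,0.5],[51,-19,0,0,0,0,0.5],[49,-18,0,0,0,0,0.5],[0,0,0,0,0,-0.165,0.5],[0,0,0,0,0,-0.165,0.5],[0,0,0,0,0,-0.165,0.5],[0,0,0,0,0,-0.165,0.5],[0,0,0,0,0,-0.165,0.5],[0,0,0,0,0,-0.165,0.5],[0,0,0,0,0,-0.165,0.5],[0,0,0,0,0,-0.165,0.5]]
  ],
  "squeeze": 60
}}

```text
time_s: 25.32
position: [0.3671, 0.3025, 0.1906]
eef_rot: [-0.001, 0.122, 0.992, -0.001]
wrist_force: [0.8, 0.3, 0.3]
finger_gap: 0.043
gripper_force: 0.0
```

Emit:
{"op": "move_arm", "data": {
  "rows": [
    [[0,0,0,0,0,-0.165,0.5],[0,0,0,0,0,-0.165,0.5],[0,0,0,0,0,-0.165,0.5],[0,0,0,0,0,0,0.5],[0,0,0,0,0,0,0.5]]
  ]
}}

```text
time_s: 25.95
position: [0.3676, 0.3028, 0.1914]
eef_rot: [-0.001, -0.12, 0.993, -0.0]
wrist_force: [0.2, 0.0, -0.2]
finger_gap: 0.0429
gripper_force: 0.0
```

```bash
cat >> h.py <<'E'
def tool(x=None,y=None):
    from scipy.spatial.transform import Rotation as R
    s=r.get_state();p=s['position']*1000;q=s['eef_rot'];M=R.from_quat([*q[1:],q[0]]).as_matrix()
    print('pos',p.round(1),'yaw_y',np.degrees(np.arctan2(M[1,1],M[0,1])).round(2),'zaxis',M[:,2].round(4),'gap',(s['finger_gap']*1000).round(1),'F',s['wrist_force'].round(1))
    if x is not None: print('shift to target (tool)',(M.T@(np.r_[x,y,p[2]]-p)).round(1))
E
python3 - <<'E'
from h import *
tool(370,302.5)
for n in('side','top'):
    d=snap(n)
    [print('rib',*b) for b in blobs(d,'any',box=(.27,.47,.2,.4),zr=(.03,.06),amin=8)]
    [print('tray',*b) for b in blobs(d,'any',box=(.27,.47,.2,.4),zr=(.012,.06),amin=8)]
E
```

```text
Traceback (most recent call last):
  File "h.py", line 32, in tool
    print('pos',p.round(1),'yaw_y',np.degrees(np.arctan2(M[1,1],M[0,1])).round(2),'zaxis',M[:,2].round(4),'gap',(s['finger_gap']*1000).round(1),'F',s['wrist_force'].round(1))
                                                                                                                ^^^^^^^^^^^^^^^^^^^^^^^^^^^^
AttributeError: 'float' object has no attribute 'round'
```

```bash
sed -i "s/(s\['finger_gap'\]\*1000).round(1)/round(s['finger_gap']*1000,1)/" h.py
python3 - <<'E'
from h import *
tool(370,302.5)
d=snap('top')
[print('tray',*b) for b in blobs(d,'any',box=(.27,.47,.2,.4),zr=(.012,.06),amin=8)]
E
```

```text
pos [367.6 302.8 191.4] yaw_y 103.8 zaxis [-1.2e-03 -8.0e-04 -1.0e+00] gap 42.9 F [ 0.2  0.  -0.2]
shift to target (tool) [-2.2 -0.9 -0. ]
tray 420 [370. 303.] [160. 138.] 14 [15. 24. 40.]
```

Emit:
{"op": "move_arm", "data": {
  "rows": [
    [[-2,-1,40,0,0,0,0.5],[0,0,50,0,0,0,0.5],[0,0,40,0,0,0,0.5],[0,0,20,0,0,0,0.5],[0,0,15,0,0,0,0.5],[0,0,10,0,0,0,0.5],[0,0,0,0,0,0,0.5],[0,0,0,0,0,0,1],[0,0,0,0,0,0,1],[0,0,0,0,0,0,1],[0,0,0,0,0,0,1],[0,0,0,0,0,0,1]]
  ]
}}

```text
time_s: 27.5
position: [0.3707, 0.3028, 0.0179]
eef_rot: [0.001, -0.121, 0.993, 0.0]
wrist_force: [-0.7, -0.7, 5.3]
finger_gap: 0.0082
gripper_force: 60.9
```

Emit:
{"op": "move_arm", "data": {
  "rows": [
    [[0,0,-10,0,0,0,1],[0,0,-20,0,0,0,1],[0,0,-30,0,0,0,1],[0,0,-40,0,0,0,1],[0,0,0,0,0,0,1],[0,0,0,0,0,0,1]]
  ],
  "squeeze": 80
}}

```text
time_s: 28.25
position: [0.3698, 0.3022, 0.1169]
eef_rot: [-0.0, -0.122, 0.993, -0.0]
wrist_force: [-0.1, 0.2, -2.5]
finger_gap: 0.0078
gripper_force: 79.3
```

Run:
```python
from h import *
tool()
for n in('side','top'):
    d=snap(n,n+'6.png')
    [print(n,'tray',*b) for b in blobs(d,'any',box=(.27,.47,.2,.4),zr=(.07,.135),amin=8)]
im=cv2.imread('pics/side6.png')[80:240,80:280];cv2.imwrite('pics/c6.png',cv2.resize(im,None,fx=3,fy=3,interpolation=cv2.INTER_CUBIC))
```

```text
pos [369.8 302.2 116.9] yaw_y 103.98 zaxis [-3.e-04 -4.e-04 -1.e+00] gap 7.8 F [-0.1  0.2 -2.5]
side tray 1880 [369. 302.] [163. 144.] 13 [ 99. 110. 133.]
top tray 1312 [369. 304.] [160. 136.] 14 [100. 104. 124.]
top tray 37 [300. 303.] [31. 17.] 46 [100. 104. 125.]
```

View pics/c6.png

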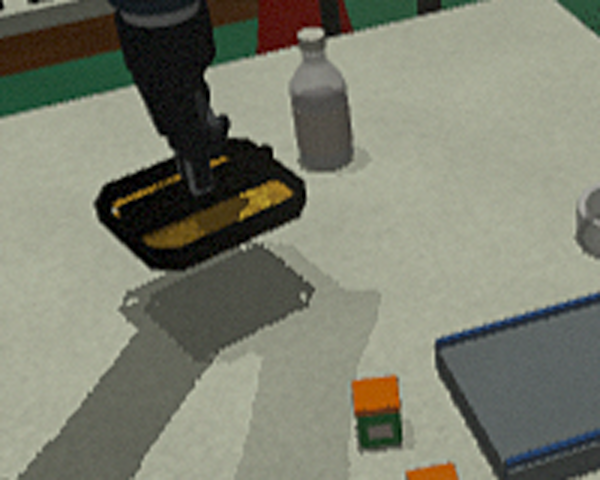

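The tray is held level. Now I'll turn it to the station's yaw (−3.5°) and carry it over the bed.

Emit:
{"op": "move_arm", "data": {
  "rows": [
    [[0,0,0,0,0,0.1,1],[0,0,0,0,0,0.1,1],[0,0,0,0,0,0.105,1],[-31,-33,0,0,0,0,1],[-32,-34,0,0,0,0,1],[-32,-34,0,0,0,0,1],[-32,-34,0,0,0,0,1],[-32,-34,0,0,0,0,1],[-32,-33,0,0,0,0,1],[-31,-33,0,0,0,0,1],[-31,-33,0,0,0,0,1],[0,0,0,0,0,0,1],[0,0,0,0,0,0,1]]
  ]
}}

```text
time_s: 29.98
position: [0.6052, 0.0202, 0.1157]
eef_rot: [-0.001, 0.03, 1.0, 0.0]
wrist_force: [-0.1, 0.5, -3.5]
finger_gap: 0.0077
gripper_force: 79.3
```

Run:
```python
from h import *
tool(606,19.2)
for n in('side','top'):
    d=snap(n)
    [print(n,'tray',*b) for b in blobs(d,'any',box=(.5,.7,-.07,.11),zr=(.09,.125),amin=8)]
    [print(n,'tub',*b) for b in blobs(d,'orange',zr=(.04,.06))]
```

```text
pos [605.2  20.2 115.7] yaw_y 86.51 zaxis [-2.9e-03  3.0e-04 -1.0e+00] gap 7.7 F [-0.1  0.5 -3.5]
shift to target (tool) [-0.9 -1.  -0. ]
side tray 51 [679.  57.] [20. 30.] 47 [ 99. 109. 118.]
side tray 2102 [605.  19.] [141. 163.] 86 [ 98. 105. 120.]
side tub 162 [435.  55.] [41. 37.] 73 [43. 46. 49.]
side tub 193 [437. -60.] [40. 36.] 76 [44. 46. 48.]
side tub 253 [ 570. -222.] [40. 38.] 70 [44. 46. 49.]
top tray 68 [653.  79.] [15. 47.] 89 [ 99. 104. 122.]
top tray 238 [574.  80.] [100.  37.] 9 [ 99. 103. 122.]
top tub 111 [ 570. -217.] [35. 34.] 73 [44. 48. 51.]
top tub 73 [436.  59.] [35. 33.] 75 [45. 49. 52.]
```

Emit:
{"op": "move_arm", "data": {
  "rows": [
    [[-1,-1,15,0,0,0,1],[0,0,15,0,0,0,1],[0,0,12,0,0,0,1],[0,0,10,0,0,0,1],[0,0,6,0,0,0,1],[0,0,4,0,0,0,1],[0,0,3,0,0,0,1],[0,0,0,0,0,0,1]]
  ]
}}

```text
time_s: 31.08
position: [0.6075, 0.0187, 0.0522]
eef_rot: [0.0, 0.031, 1.0, 0.0]
wrist_force: [0.9, -0.4, -3.0]
finger_gap: 0.0076
gripper_force: 79.3
```

Run:
```python
from h import *
tool()
for n in('side','top'):
    d=snap(n,n+'7.png')
    [print(n,'wall',*b) for b in blobs(d,'any',box=(.5,.69,-.054,.094),zr=(.05,.075),amin=8)]
im=cv2.imread('pics/side7.png')[120:280,200:400];cv2.imwrite('pics/c7.png',cv2.resize(im,None,fx=4,fy=3.75,interpolation=cv2.INTER_CUBIC))
```

```text
pos [607.5  18.7  52.2] yaw_y 86.5 zaxis [ 3.e-04  0.e+00 -1.e+00] gap 7.6 F [ 0.9 -0.4 -3. ]
side wall 841 [607.  19.] [140. 161.] 87 [51. 55. 71.]
top wall 78 [603.  81.] [149.  33.] 8 [52. 56. 59.]
```

View pics/c7.png

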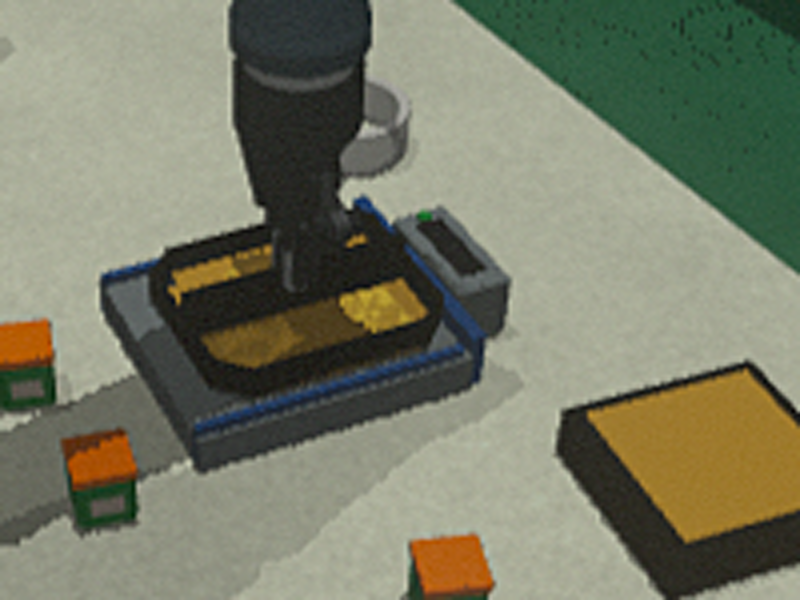

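The tray hangs just above the bed between the guides. I'll lower it and ease it forward to the stop.

Emit:
{"op": "move_arm", "data": {
  "rows": [
    [[0,0,2,0,0,0,1],[0,0,1.5,0,0,0,1],[0,0,1,0,0,0,1],[0,0,0,0,0,0,1],[-1,0,0,0,0,0,1],[-1,0,0,0,0,0,1],[0,0,0,0,0,0,1]]
  ]
}}

```text
time_s: 32.05
position: [0.6075, 0.0187, 0.0481]
eef_rot: [-0.002, 0.03, 1.0, -0.0]
wrist_force: [-7.8, 0.9, 11.9]
finger_gap: 0.0077
gripper_force: 81.1
```

Emit:
{"op": "move_arm", "data": {
  "rows": [
    [[0,0,-1,0,0,0,1],[-1,0,0,0,0,0,1],[-1,0,0,0,0,0,1],[0,0,0,0,0,0,1]]
  ]
}}

```text
time_s: 32.55
position: [0.6093, 0.0186, 0.0481]
eef_rot: [-0.002, 0.03, 1.0, -0.0]
wrist_force: [-7.4, 0.0, 4.2]
finger_gap: 0.0077
gripper_force: 80.2
```

Emit:
{"op": "move_arm", "data": {
  "rows": [
    [[-1,0,0,0,0,0,1],[0,0,0,0,0,0,1],[0,0,0,0,0,0,0.45],[0,0,0,0,0,0,0.45],[0,0,0,0,0,0,0.45],[0,0,-20,0,0,0,0.45],[0,0,-40,0,0,0,0.45],[0,0,-50,0,0,0,0.45],[0,0,-50,0,0,0,0.45],[0,0,0,0,0,0,0.45]]
  ]
}}

```text
time_s: 33.8
position: [0.6158, 0.0185, 0.2148]
eef_rot: [0.005, 0.031, 1.0, 0.001]
wrist_force: [0.3, 0.4, -0.0]
finger_gap: 0.0471
gripper_force: 0.0
```

Run:
```python
from h import *
tool()
for n in('side','top'):
    d=snap(n,n+'8.png')
    [print(n,'wall',*b) for b in blobs(d,'any',box=(.5,.69,-.054,.094),zr=(.044,.08),amin=8)]
    [print(n,'rib',*b) for b in blobs(d,'any',box=(.5,.69,-.054,.094),zr=(.06,.08),amin=8)]
    [print(n,'tub',*b) for b in blobs(d,'orange',zr=(.04,.06))]
im=cv2.imread('pics/side8.png')[150:270,220:370];cv2.imwrite('pics/c8.png',cv2.resize(im,None,fx=5,fy=5,interpolation=cv2.INTER_CUBIC))
```

```text
pos [615.8  18.5 214.8] yaw_y 86.49 zaxis [ 0.0105  0.001  -0.9999] gap 47.1 F [ 0.3  0.4 -0. ]
side wall 1018 [610.  18.] [141. 164.] 87 [45. 51. 67.]
side rib 253 [608.  18.] [ 14. 153.] 86 [61. 66. 68.]
side tub 164 [435.  55.] [40. 37.] 73 [43. 46. 48.]
side tub 204 [437. -61.] [40. 37.] 78 [44. 46. 48.]
side tub 253 [ 570. -221.] [39. 37.] 71 [44. 46. 48.]
top wall 13 [674.  79.] [ 8. 22.] 59 [51. 54. 56.]
top wall 64 [573.  81.] [103.  33.] 22 [49. 53. 57.]
top tub 113 [ 571. -216.] [34. 36.] 73 [44. 48. 51.]
top tub 80 [436.  59.] [33. 34.] 70 [44. 48. 52.]
```

View pics/c8.png

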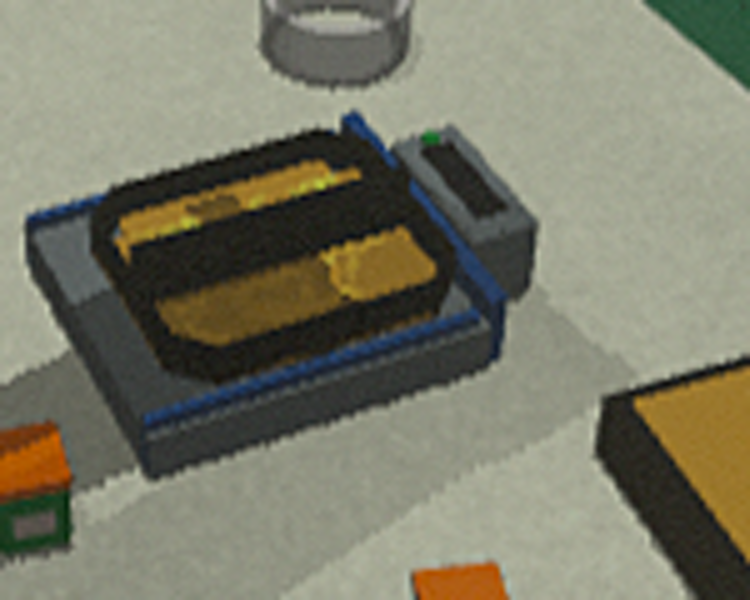

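The tray lies flat, against the stop side, with its rib top about 67 mm up as expected and all tubs still outside it. Next I'll turn the tool for the tubs.

Emit:
{"op": "move_arm", "data": {
  "rows": [
    [[0,0,0,0,0,0.166,0.3],[0,0,0,0,0,0.166,0.3],[0,0,0,0,0,0.166,0.3],[0,0,0,0,0,0.166,0.3],[0,0,0,0,0,0.166,0.3],[0,0,0,0,0,0.166,0.3],[0,0,0,0,0,0.166,0.3],[0,0,0,0,0,0.166,0.3],[0,0,0,0,0,0.166,0.3],[0,0,0,0,0,0.166,0.3],[0,0,0,0,0,0.164,0.3],[55,-20,0,0,0,0,0.3],[0,-55,0,0,0,0,0.3],[0,-55,0,0,0,0,0.3],[0,0,0,0,0,0,0.3],[0,0,0,0,0,0,0.3]]
  ],
  "squeeze": 40
}}

```text
time_s: 35.9
position: [0.5059, 0.1107, 0.2083]
eef_rot: [0.0, 0.809, 0.588, -0.0]
wrist_force: [-0.1, 1.2, 0.6]
finger_gap: 0.0596
gripper_force: 0.0
```

Run:
```python
from h import *
tool(436,58)
for n in('side','top'):
    d=snap(n);W=cloud(d)
    [print(n,'tub',*b) for b in blobs(d,'orange',zr=(.04,.06))]
    k=(W[...,2]>.06)&(W[...,2]<.075)&(abs(W[...,0]-.61)<.085)&(abs(W[...,1]-.018)<.02)
    p=W[k]
    if len(p)>20: c=np.linalg.lstsq(np.c_[p[:,0]-.61,p[:,1]-.018,np.ones(len(p))],p[:,2],rcond=None)[0];print('rib',len(p),c.round(4),p[:,:2].min(0),p[:,:2].max(0))
```

```text
pos [505.9 110.7 208.3] yaw_y -17.99 zaxis [-0.e+00 -4.e-04 -1.e+00] gap 59.6 F [-0.1  1.2  0.6]
shift to target (tool) [-71.7 -50.2   0. ]
side tub 162 [435.  55.] [39. 37.] 76 [44. 46. 48.]
side tub 191 [437. -60.] [40. 37.] 77 [44. 46. 48.]
side tub 257 [ 569. -222.] [38. 37.] 70 [44. 46. 48.]
rib 258 [0.0072 0.1611 0.0652] [0.53247586 0.00733682] [0.68414172 0.02747323]
top tub 112 [ 571. -217.] [34. 35.] 72 [44. 48. 52.]
top tub 108 [438. -55.] [34. 34.] 77 [45. 48. 52.]
top tub 52 [434.  54.] [22. 32.] 70 [44. 48. 52.]
rib 147 [-0.0128 -0.0959  0.0687] [0.5334792  0.01254068] [0.68336711 0.02867684]
```

Emit:
{"op": "move_arm", "data": {
  "rows": [
    [[-36,-25,0,0,0,0,0.3],[-36,-25,0,0,0,0,0.3],[0,0,50,0,0,0,0.3],[0,0,50,0,0,0,0.3],[0,0,45,0,0,0,0.3],[0,0,30,0,0,0,0.3],[0,0,20,0,0,0,0.3],[0,0,0,0,0,0,0.3],[0,0,0,0,0,0,1],[0,0,0,0,0,0,1],[0,0,0,0,0,0,1],[0,0,0,0,0,0,1]]
  ]
}}

```text
time_s: 37.5
position: [0.4368, 0.0579, 0.0144]
eef_rot: [0.0, 0.809, 0.588, 0.001]
wrist_force: [-0.5, -0.5, 8.1]
finger_gap: 0.0373
gripper_force: 41.0
```

Emit:
{"op": "move_arm", "data": {
  "rows": [
    [[0,0,-20,0,0,0,1],[0,0,-40,0,0,0,1],[0,0,-50,0,0,0,1],[0,0,0,0,0,-0.126,1],[0,0,0,0,0,-0.127,1],[1,36,0,0,0,0,1],[1,38,0,0,0,0,1],[1,38,0,0,0,0,1],[1,38,0,0,0,0,1],[2,34,0,0,0,0,1],[0,0,0,0,0,0,1],[0,0,0,0,0,0,1]]
  ]
}}

```text
time_s: 39.0
position: [0.6187, 0.0526, 0.1233]
eef_rot: [-0.001, 0.728, 0.685, -0.001]
wrist_force: [0.2, 0.1, -0.3]
finger_gap: 0.0377
gripper_force: 40.4
```

Run:
```python
from h import *
tool(621,52.6)
for n in('side','top'):
    d=snap(n)
    [print(n,'tub',*b) for b in blobs(d,'orange',zr=(.04,.2))]
    [print(n,'held',*b) for b in blobs(d,'any',box=(.57,.67,.0,.11),zr=(.1,.17))]
    if n=='side':
        h=cv2.cvtColor(d['frame'],cv2.COLOR_RGB2HSV);W=cloud(d);k=(h[...,0]>40)&(h[...,0]<90)&(h[...,1]>90)&(abs(W[...,0]-.62)<.05)&(abs(W[...,1]-.05)<.05)&(W[...,2]>.08)
        print('green z',(np.percentile(W[k][:,2],[2,50,98])*1000).round() if k.sum()>5 else k.sum())
```

```text
pos [618.7  52.6 123.3] yaw_y -3.5 zaxis [-1.6e-03 -1.0e-04 -1.0e+00] gap 37.7 F [ 0.2  0.1 -0.3]
shift to target (tool) [ 0.1  2.3 -0. ]
side tub 110 [617.  48.] [39. 35.] 85 [152. 155. 157.]
side tub 202 [437. -59.] [41. 37.] 77 [44. 46. 48.]
side tub 253 [ 570. -222.] [39. 37.] 69 [44. 46. 48.]
side held 494 [619.  47.] [66. 42.] 12 [115. 150. 165.]
green z [114. 139. 482.]
top tub 111 [ 571. -217.] [34. 36.] 71 [44. 48. 52.]
top tub 107 [438. -55.] [34. 34.] 78 [44. 48. 53.]
```

Emit:
{"op": "move_arm", "data": {
  "rows": [
    [[0,0,20,0,0,0,1],[0,0,25,0,0,0,1],[0,0,15,0,0,0,1],[0,0,10,0,0,0,1],[0,0,4,0,0,0,1],[0,0,0,0,0,0,1],[0,0,0,0,0,0,1]]
  ]
}}

```text
time_s: 39.98
position: [0.6205, 0.0526, 0.0502]
eef_rot: [0.0, 0.728, 0.685, 0.0]
wrist_force: [0.1, -0.2, -0.2]
finger_gap: 0.0371
gripper_force: 40.4
```

Emit:
{"op": "move_arm", "data": {
  "rows": [
    [[0,0,1,0,0,0,1],[0,0,0,0,0,0,1],[0,0,0,0,0,0,0.35],[0,0,0,0,0,0,0.35],[0,0,0,0,0,0,0.35],[0,0,-20,0,0,0,0.35],[0,0,-40,0,0,0,0.35],[0,0,-40,0,0,0,0.3],[-30,-43,0,0,0,0,0.3],[-30,-44,0,0,0,0,0.3],[-30,-44,0,0,0,0,0.3],[-30,-44,0,0,0,0,0.3],[0,0,0,0,0,0.166,0.3],[0,0,0,0,0,0,0.3],[0,0,0,0,0,0,0.3]]
  ]
}}

```text
time_s: 41.85
position: [0.4389, -0.0561, 0.1492]
eef_rot: [0.0, 0.781, 0.624, 0.001]
wrist_force: [0.4, -0.3, 0.6]
finger_gap: 0.0604
gripper_force: 0.0
```

Run:
```python
from h import *
tool(438,-57)
for n in('side','top'):
    d=snap(n);W=cloud(d)
    [print(n,'tub',*b) for b in blobs(d,'orange',zr=(.04,.2))]
    k=(W[...,2]>.06)&(W[...,2]<.073)&(abs(W[...,0]-.61)<.085)&(abs(W[...,1]-.018)<.02)
    p=W[k]
    if len(p)>20: c=np.linalg.lstsq(np.c_[p[:,0]-.61,p[:,1]-.018,np.ones(len(p))],p[:,2],rcond=None)[0];print('rib',len(p),c.round(4),p[:,:2].min(0),p[:,:2].max(0))
```

```text
pos [438.9 -56.1 149.2] yaw_y -12.8 zaxis [ 1.5e-03  1.0e-04 -1.0e+00] gap 60.4 F [ 0.4 -0.3  0.6]
shift to target (tool) [-1.  -0.7 -0. ]
side tub 146 [629.  50.] [64. 42.] 10 [77. 80. 82.]
side tub 198 [437. -59.] [40. 36.] 77 [43. 46. 48.]
side tub 257 [ 569. -222.] [39. 37.] 70 [44. 47. 49.]
rib 312 [0.0066 0.0868 0.0651] [0.53151583 0.00690544] [0.68336726 0.03790318]
top tub 105 [619.  54.] [35. 36.] 89 [78. 82. 86.]
top tub 108 [ 571. -216.] [33. 35.] 71 [44. 47. 51.]
rib 144 [-0.0079  0.032   0.0679] [0.53348073 0.01264246] [0.68299878 0.02852824]
```

Emit:
{"op": "move_arm", "data": {
  "rows": [
    [[-1,-1,40,0,0,0,0.3],[0,0,45,0,0,0,0.3],[0,0,30,0,0,0,0.3],[0,0,20,0,0,0,0.3],[0,0,0,0,0,0,0.3],[0,0,0,0,0,0,1],[0,0,0,0,0,0,1],[0,0,0,0,0,0,1],[0,0,0,0,0,0,1],[0,0,-20,0,0,0,1],[0,0,-40,0,0,0,1],[0,0,-50,0,0,0,1],[0,0,0,0,0,-0.162,1],[13,32,0,0,0,0,1],[13,33,0,0,0,0,1],[13,33,0,0,0,0,1],[13,33,0,0,0,0,1],[0,0,0,0,0,0,1],[0,0,0,0,0,0,1]]
  ]
}}

```text
time_s: 44.32
position: [0.5698, -0.0142, 0.1234]
eef_rot: [-0.0, 0.73, 0.684, -0.001]
wrist_force: [0.3, -0.0, -1.6]
finger_gap: 0.0374
gripper_force: 40.6
```

Run:
```python
from h import *
tool(572,-12.5)
for n in('side','top'):
    d=snap(n)
    [print(n,'tub',*b) for b in blobs(d,'orange',zr=(.04,.2))]
```

```text
pos [569.8 -14.2 123.4] yaw_y -3.75 zaxis [-1.2e-03 -3.0e-04 -1.0e+00] gap 37.4 F [ 0.3 -0.  -1.6]
shift to target (tool) [ 1.9  2.1 -0. ]
side tub 134 [570. -20.] [38. 34.] 76 [153. 155. 157.]
side tub 256 [ 570. -221.] [38. 37.] 69 [45. 46. 49.]
top tub 110 [619.  53.] [38. 36.] 89 [79. 82. 86.]
top tub 107 [ 571. -217.] [34. 34.] 71 [44. 48. 51.]
```

Emit:
{"op": "move_arm", "data": {
  "rows": [
    [[2,0,20,0,0,0,1],[0,0,25,0,0,0,1],[0,0,15,0,0,0,1],[0,0,10,0,0,0,1],[0,0,4,0,0,0,1],[0,0,1,0,0,0,1],[0,0,0,0,0,0,1],[0,0,0,0,0,0,0.35],[0,0,0,0,0,0,0.35],[0,0,0,0,0,0,0.35],[0,0,-20,0,0,0,0.35],[0,0,-40,0,0,0,0.35],[0,0,-40,0,0,0,0.3],[-51,3,0,0,0,0,0.3],[-51,3,0,0,0,0,0.3],[-51,3,0,0,0,0,0.3],[-53,3,0,0,0,0,0.3],[0,0,0,0,0,0.14,0.3],[0,0,0,0,0,0.14,0.3],[0,0,0,0,0,0,0.3]]
  ]
}}

```text
time_s: 46.92
position: [0.5698, -0.2184, 0.1497]
eef_rot: [0.0, 0.818, 0.576, 0.0]
wrist_force: [-0.8, 0.4, 1.0]
finger_gap: 0.0599
gripper_force: 0.0
```

Run:
```python
from h import *
tool(570.5,-218.5)
for n in('side','top'):
    d=snap(n);W=cloud(d)
    [print(n,'tub',*b) for b in blobs(d,'orange',zr=(.04,.2))]
    k=(W[...,2]>.06)&(W[...,2]<.073)&(abs(W[...,0]-.61)<.085)&(abs(W[...,1]-.018)<.02)
    p=W[k]
    if len(p)>20: c=np.linalg.lstsq(np.c_[p[:,0]-.61,p[:,1]-.018,np.ones(len(p))],p[:,2],rcond=None)[0];print('rib',len(p),c.round(4),p[:,:2].min(0),p[:,:2].max(0))
```

```text
pos [ 569.8 -218.4  149.7] yaw_y -19.71 zaxis [ 9.e-04 -5.e-04 -1.e+00] gap 59.9 F [-0.8  0.4  1. ]
shift to target (tool) [0.1 0.7 0. ]
side tub 151 [631.  51.] [70. 43.] 10 [77. 80. 82.]
side tub 188 [574.  -6.] [66. 46.] 63 [67. 80. 82.]
side tub 250 [ 569. -222.] [40. 37.] 69 [44. 47. 49.]
rib 252 [0.0014 0.0427 0.0653] [ 0.53204907 -0.00097018] [0.68058663 0.03701461]
top tub 111 [619.  55.] [35. 36.] 89 [78. 82. 85.]
top tub 113 [569. -12.] [35. 35.] 89 [79. 82. 86.]
rib 144 [0.0073 0.0142 0.0678] [0.53361309 0.01260286] [0.68250439 0.02842778]
```

Emit:
{"op": "move_arm", "data": {
  "rows": [
    [[0,1,40,0,0,0,0.3],[0,0,45,0,0,0,0.3],[0,0,30,0,0,0,0.3],[0,0,20,0,0,0,0.3],[0,0,0,0,0,0,0.3],[0,0,0,0,0,0,1],[0,0,0,0,0,0,1],[0,0,0,0,0,0,1],[0,0,0,0,0,0,1],[0,0,-20,0,0,0,1],[0,0,-40,0,0,0,1],[0,0,-50,0,0,0,1],[0,0,0,0,0,-0.14,1],[0,0,0,0,0,-0.143,1],[51,15,0,0,0,0,1],[51,15,0,0,0,0,1],[52,15,0,0,0,0,1],[52,15,0,0,0,0,1],[0,0,0,0,0,0,1],[0,0,0,0,0,0,1]]
  ]
}}

```text
time_s: 49.52
position: [0.643, -0.0173, 0.1245]
eef_rot: [0.0, 0.729, 0.685, -0.0]
wrist_force: [-0.1, -0.8, 0.1]
finger_gap: 0.0374
gripper_force: 40.3
```

Run:
```python
from h import *
tool(642,-16.7)
for n in('side','top'):
    d=snap(n)
    [print(n,'tub',*b) for b in blobs(d,'orange',zr=(.04,.2))]
```

```text
pos [643.  -17.3 124.5] yaw_y -3.56 zaxis [ 4.e-04 -9.e-04 -1.e+00] gap 37.4 F [-0.1 -0.8  0.1]
shift to target (tool) [ 0.6 -1.  -0. ]
side tub 113 [642. -23.] [39. 36.] 85 [153. 155. 157.]
side tub 149 [625.  60.] [70. 44.] 59 [77. 80. 82.]
side tub 153 [576.  -9.] [52. 48.] 0 [78. 80. 82.]
top tub 109 [619.  54.] [35. 36.] 89 [78. 82. 86.]
```

Emit:
{"op": "move_arm", "data": {
  "rows": [
    [[1,0,20,0,0,0,1],[0,0,25,0,0,0,1],[0,0,15,0,0,0,1],[0,0,10,0,0,0,1],[0,0,5,0,0,0,1],[0,0,1,0,0,0,1],[0,0,0,0,0,0,1],[0,0,0,0,0,0,0.35],[0,0,0,0,0,0,0.35],[0,0,0,0,0,0,0.35],[0,0,-20,0,0,0,0.35],[0,0,-40,0,0,0,0.35],[0,0,-50,0,0,0,0.3],[-20,-40,-20,0,0,0,0.3],[-20,-50,-20,0,0,0,0.3],[-20,-50,0,0,0,0,0.3],[0,0,0,0,0,0,0.3],[0,0,0,0,0,0,0.3]]
  ]
}}

```text
time_s: 51.88
position: [0.5008, -0.0666, 0.1988]
eef_rot: [0.001, 0.729, 0.685, 0.001]
wrist_force: [0.4, -0.6, 0.7]
finger_gap: 0.0598
gripper_force: 0.0
```

Run:
```python
from h import *
tool()
for n in('side','top'):
    d=snap(n,n+'9.png');W=cloud(d)
    [print(n,'tub',*b) for b in blobs(d,'orange',zr=(.04,.2))]
    [print(n,'bin',*b) for b in blobs(d,'any',box=(.29,.44,-.42,-.27),zr=(.015,.075),amin=8)]
    k=(W[...,2]>.06)&(W[...,2]<.073)&(abs(W[...,0]-.61)<.085)&(abs(W[...,1]-.018)<.02)
    p=W[k]
    if len(p)>20: c=np.linalg.lstsq(np.c_[p[:,0]-.61,p[:,1]-.018,np.ones(len(p))],p[:,2],rcond=None)[0];print('rib',len(p),c.round(4),p[:,:2].min(0),p[:,:2].max(0))
im=cv2.imread('pics/side9.png');cv2.imwrite('pics/c9.png',cv2.resize(im,(800,600),interpolation=cv2.INTER_CUBIC))
```

```text
pos [500.8 -66.6 198.8] yaw_y -3.56 zaxis [ 2.5e-03  6.0e-04 -1.0e+00] gap 59.8 F [ 0.4 -0.6  0.7]
side tub 146 [631.  51.] [68. 41.] 11 [77. 80. 82.]
side tub 172 [647. -10.] [72. 46.] 56 [66. 80. 82.]
side tub 184 [575.  -4.] [70. 46.] 63 [66. 80. 82.]
side bin 276 [ 393. -311.] [32. 27.] 15 [18. 26. 34.]
side bin 304 [ 335. -311.] [33. 28.] 15 [17. 25. 34.]
side bin 310 [ 375. -348.] [34. 29.] 0 [18. 26. 34.]
rib 217 [0.0074 0.0545 0.0655] [ 0.53291675 -0.00180612] [0.68344705 0.03754138]
top tub 110 [643. -16.] [37. 33.] 82 [78. 82. 85.]
top tub 112 [618.  54.] [35. 36.] 89 [79. 82. 86.]
top tub 121 [569. -12.] [35. 35.] 89 [79. 82. 86.]
top bin 93 [ 393. -307.] [32. 29.] 17 [19. 27. 35.]
top bin 96 [ 375. -344.] [27. 33.] 90 [19. 26. 35.]
top bin 98 [ 334. -307.] [33. 29.] 19 [18. 27. 36.]
top bin 75 [ 325. -400.] [31. 27.] 71 [18. 35. 38.]
rib 148 [0.0019 0.0797 0.0677] [0.5334722 0.0034779] [0.68303851 0.02853663]
```

View pics/c9.png

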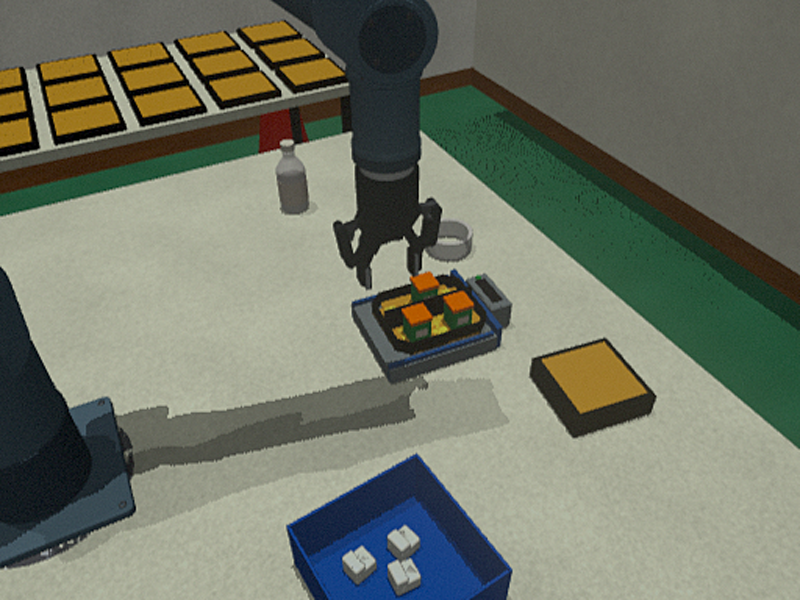

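The picture shows all three tubs standing in the flat tray (near (425,285), (417,318) and (458,307)) and three scraps in the bin. The top view confirms the fourth scrap in the bin, and the gripper is clear of everything.

```bash
python3 -c "
from rig import r
print(r.sign_off())"
```

```text
the job is handed in; nothing more can be done
None
```

I handed the job in at about 52 s with all four scraps in the bin, the tray flat and up to the back stop with the three tubs down inside it, and the bystanders untouched; the lever angle isn't in the state, so "lever pressed" is inferred from the tray's position.

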